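# Pack the labelled jars by cap colour

### The job

Pack the four finished small black jars, the ones with a gold collar on the shoulder, into the wooden tray: stand each upright on the floor of the compartment whose pad has the colour of its cap, setting it down gently without dropping it or knocking it over. Leave the two jars without a gold collar standing where they are, although their caps have the same colours.

Things in the scene. Friction and masses are not known exactly. Their poses are not given: they have to be found in the camera images.
- jar_white: finished black jar with a white cap AND a gold label collar all round its shoulder; 58 mm across, 95 mm tall: foot 46 mm across, belly widest 26 to 48 mm up, shoulder sloping in from 48 to 68 mm, then a cylindrical cap 26 mm across from 68 to 95 mm, best gripped from above; 0.14 to 0.28 kg. Stands loose on the work surface (z = 0). Origin: centre of the underside, z up; round, yaw means nothing.
- jar_red: finished black jar with a red cap AND a gold label collar all round its shoulder; 58 mm across, 95 mm tall: foot 46 mm across, belly widest 26 to 48 mm up, shoulder sloping in from 48 to 68 mm, then a cylindrical cap 26 mm across from 68 to 95 mm, best gripped from above; 0.14 to 0.28 kg. Stands loose on the work surface (z = 0). Origin: centre of the underside, z up; round, yaw means nothing.
- jar_blue: finished black jar with a blue cap AND a gold label collar all round its shoulder; 58 mm across, 95 mm tall: foot 46 mm across, belly widest 26 to 48 mm up, shoulder sloping in from 48 to 68 mm, then a cylindrical cap 26 mm across from 68 to 95 mm, best gripped from above; 0.14 to 0.28 kg. Stands loose on the work surface (z = 0). Origin: centre of the underside, z up; round, yaw means nothing.
- jar_green: finished black jar with a green cap AND a gold label collar all round its shoulder; 58 mm across, 95 mm tall: foot 46 mm across, belly widest 26 to 48 mm up, shoulder sloping in from 48 to 68 mm, then a cylindrical cap 26 mm across from 68 to 95 mm, best gripped from above; 0.14 to 0.28 kg. Stands loose on the work surface (z = 0). Origin: centre of the underside, z up; round, yaw means nothing.
- pad_white: white pad 70 x 70 x 2 mm fixed in one compartment of the wooden tray. Origin: centre of its underside, 6 mm above the work surface; a jar stands on its top, 8 mm up. x, y along the tray walls. Tray fixed, 170 x 170 mm, 2 x 2 compartments 76 mm square inside, centred on the pads, 82 mm between centres; walls and partitions 6 mm thick, tops 34 mm above the work surface. Colours change places
- pad_red: red pad 70 x 70 x 2 mm fixed in one compartment of the wooden tray. Origin: centre of its underside, 6 mm above the work surface; a jar stands on its top, 8 mm up. x, y along the tray walls. Tray fixed, 170 x 170 mm, 2 x 2 compartments 76 mm square inside, centred on the pads, 82 mm between centres; walls and partitions 6 mm thick, tops 34 mm above the work surface. Colours change places
- pad_blue: blue pad 70 x 70 x 2 mm fixed in one compartment of the wooden tray. Origin: centre of its underside, 6 mm above the work surface; a jar stands on its top, 8 mm up. x, y along the tray walls. Tray fixed, 170 x 170 mm, 2 x 2 compartments 76 mm square inside, centred on the pads, 82 mm between centres; walls and partitions 6 mm thick, tops 34 mm above the work surface. Colours change places
- pad_green: green pad 70 x 70 x 2 mm fixed in one compartment of the wooden tray. Origin: centre of its underside, 6 mm above the work surface; a jar stands on its top, 8 mm up. x, y along the tray walls. Tray fixed, 170 x 170 mm, 2 x 2 compartments 76 mm square inside, centred on the pads, 82 mm between centres; walls and partitions 6 mm thick, tops 34 mm above the work surface. Colours change places
- plain_white: look-alike to leave alone: black jar with a white cap but NO gold collar (its shoulder is plain black); same shape and size as the jar with the white cap and the gold collar: 58 mm across, 95 mm tall, origin at the centre of the underside, z up.
- plain_red: look-alike to leave alone: black jar with a red cap but NO gold collar (its shoulder is plain black); same shape and size as the jar with the red cap and the gold collar: 58 mm across, 95 mm tall, origin at the centre of the underside, z up.

How it is judged:
By the outcome, as a careful person would: the job done as asked, in the order asked, and still so for the second after the job is handed in, with the robot touching nothing.
It also fails if it takes over 109 s, if anything falls off the work surface, if the arm or the gripper's body presses on something with over 40 N, if the wrist force passes 120 N, or if a joint passes its speed limit or range.

### The arm

A 6-joint arm with a two-finger parallel gripper is mounted at the origin on the work surface. World frame = base frame: x ahead of the robot, y to its left, z up, the work surface at z = 0. Lengths are in mm, angles in rad, forces in N, time in s.
With the tool pointing down it reaches from about 300 to 775 mm from the base axis. Payload 14.6 kg.
Tool frame: the origin (TCP) lies on the centre line of the jaws, within the pads' length; the fingertips stand 8 mm ahead of it and the grasp point (between the pads) lies 11 mm behind it; z points along the fingers, y is the line along which they close (so a half turn about z gives the same grasp; the last joint's range is limited). The gripper opens to 94 mm and grips with 3 to 60 N. Pads are 16 mm wide; open, the fingers measure 119 mm over their backs; the gripper's body (75 mm by 177 mm) begins 78 mm behind the grasp point.
Start: joints at [-1.276, 0.3, 1.521, -0, 1.321, -0.067], TCP at [194.67, -514.386, 213.446] pointing down, gripper open.
Joint ranges: [-3.03, 3.03], [-0.79, 2.21], [0.23, 2.52], [-1.04, 4.18], [0, 3.07], [-2.55, 2.55]. Speed limits (rad/s): [2.22, 2.22, 2.57, 3.14, 3.14, 3.14].

### API

Orientations are given as [roll, pitch, yaw] about the fixed x, y, z axes, in that order (R = Rz(yaw) Ry(pitch) Rx(roll)).
In Python, from cell import manip gives the robot as it stands.
- The arm moves only by the tool jog_arm, never from a script. Its argument "rows" is one flat list of numbers, 7 for each row, row after row: the shift along the world's x, y, z in cm, then the turn, a rotation vector about the world's x, y, z in rad, then the closure, from 0 (fully open) to 1 (shut). In form: [dx, dy, dz, rx, ry, rz, fingers, dx, dy, dz, rx, ry, rz, fingers, ...]. A call has 1 to 20 rows; each row shifts and turns the commanded pose from where the row before left it; what a row does not reach is not made up. A row lasts 1/12 s, in which the tool goes at most 41.7 mm and 7.16 degrees, less where a joint would pass 70% of its speed; a pose out of reach is approached as far as the arm can. A call with a gripper value outside its range is refused whole. The fingers move at their own pace and stop on an object; "newtons" is the grip in N (left out, the last holds). Time passes only in rows, so rows that do not move let the fingers close. It gives the time, the measured TCP pose, the force, the opening and the grip force at its end, in the units of the state.
- manip.read_state(): the state, without advancing time (a new reading comes with each control period).
- manip.camera(name): name is "scene" or "top"; returns (picture, depth): 400x640x3 uint8, blue, green, red; 400x640 float32, mm along the optical axis (not along the pixel's ray), 0 where there is no reading.
- manip.camera_model(name): a dict with "K" (3x3 intrinsics, pixels), "k1" (the pictures are not rectified: a ray, as slopes to the right and down, at radius r is drawn at 1 + k1 r^2 times it, then the intrinsics apply), "R" (3x3) and "t" (3): a world point X has camera coordinates R X + t. Camera axes: x right, y down, z forward; pixel columns grow to the right and rows downward; lengths in mm; the calibration is good to about 2 mm. A picture is of the moment at which its call begins. camera_model takes no time and is no camera call.
- manip.sign_off(): hands the job in; it is judged then, once.
The state is a dict: "clock": time; "joints": joint angles; "qd": joint speeds; "effort": joint torques, N m; "eef_pos": TCP position; "eef_rot": TCP orientation; "wrist_force": force on the tool from outside, world axes, zero at the start; "moment": the same for the moment, N m; "finger_gap": finger opening in mm; "finger_force": force on a finger pad.
Only numpy, scipy, OpenCV 4.12 (cv2) and the standard library are available. Lean on these libraries where they do the work, as an engineer would, in place of code of your own. Each camera call takes 0.05 s, during which the arm holds its last target. There are 200 camera calls.

## Working session

There is one attempt and no reset: what is moved stays moved. The work goes in short steps, Python scripts to look and compute and a tool call to move; the robot and the scene stay as the last step left them, time stands still between calls to the robot, and variables do not carry over. Pictures are saved under pics/ and viewed, at most 14 in all, crops included, and the job is handed in when it is done.

Besides the shell and the picture viewer there is one more tool, called as name(argument=value, ...) on one line, values as JSON. jog_arm: Moves the arm, as the interface text tells. Its arguments: {"type":"object","properties":{"rows":{"type":"array"},"newtons":{"type":"number"}},"required":["rows"]}

```bash
mkdir -p pics
cat > h.py <<'E'
import numpy as np, cv2
from cell import manip
def world(cam,px,z=None,depth=None):
    m=manip.camera_model(cam);K=np.array(m["K"]);R=np.array(m["R"]);t=np.array(m["t"])
    d=cv2.undistortPoints(np.array([[px]],float),K,np.array([m["k1"],0,0,0.]))[0,0] 
    # forward model: drawn = ray*(1+k1 r^2), same as OpenCV k1
    r=np.array([d[0],d[1],1]); C=-R.T@t; w=R.T@r
    s=(z-C[2])/w[2] if z is not None else depth
    return C+s*w
E
python3 - <<'E'
from h import *
for n in("top","scene"):
    p,d=manip.camera(n);cv2.imwrite(f"pics/{n}0.png",p);np.save(n+"0.npy",d);m=manip.camera_model(n);print(n,m["K"],m["k1"],-np.array(m["R"]).T@np.array(m["t"]),np.array(m["R"]).round(2).tolist())
print(manip.read_state())
E
```

```text
top [[467.64310536   0.         329.22353581]
 [  0.         467.64310536 190.56442118]
 [  0.           0.           1.        ]] -0.023556713121756476 [5.00386735e+02 6.73502303e-01 1.11569881e+03] [[-0.01, -1.0, -0.02], [-1.0, 0.01, -0.05], [0.05, 0.02, -1.0]]
scene [[470.16288786   0.         321.26534799]
 [  0.         470.16288786 205.55746027]
 [  0.           0.           1.        ]] -0.07574430154839439 [1165.84873316  274.0228098   966.76552848] [[-0.38, 0.93, -0.01], [0.75, 0.3, -0.59], [-0.54, -0.23, -0.81]]
{'clock': 0.1, 'joints': array([-1.27557971e+00,  3.00409426e-01,  1.52146745e+00,  8.09583627e-06,
        1.32067118e+00, -6.65923711e-02]), 'qd': array([ 0.00167602, -0.00144268, -0.00180523,  0.00073466,  0.00010265,
       -0.00136819]), 'effort': array([ 5.52449983e-04, -5.32644761e+01, -3.53288734e+01,  7.09023373e-02,
        2.35253636e-02, -5.58266095e-05]), 'eef_pos': array([ 194.62680618, -514.20008146,  212.9682193 ]), 'eef_rot': array([-3.14063989e+00, -7.14000161e-05,  3.61806945e-01]), 'wrist_force': array([ 0.05950674,  0.62738722, -0.31186921]), 'moment': array([ 0.02298492,  0.07917154, -0.02415715]), 'finger_force': 0.0, 'finger_gap': 94.35314237686674}
```

View pics/top0.png

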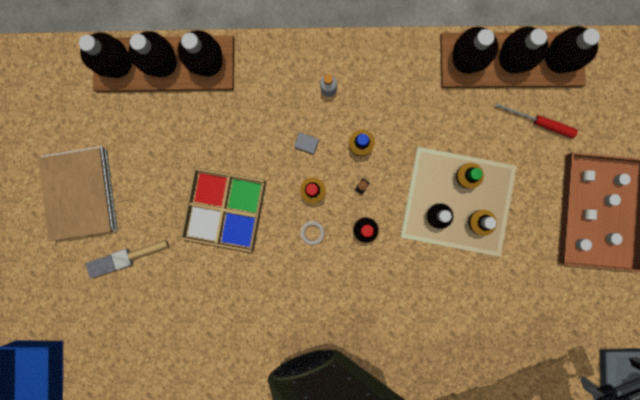

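View pics/scene0.png

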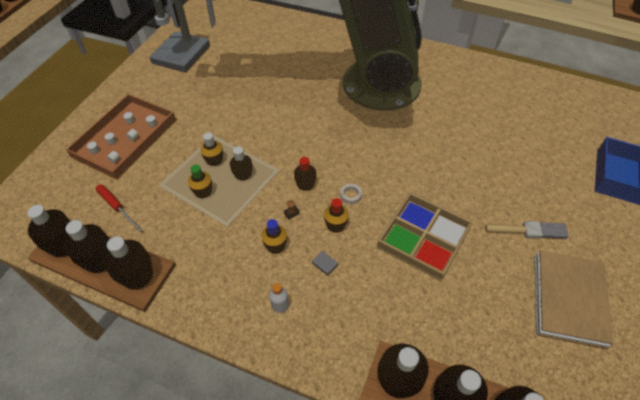

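Top view: collared jars are red (313,190), blue (362,143), green (471,176) and white (484,223). Plain red is at (367,231) and plain white at (441,216). The tray is around (225,210) with red top-left, green top-right, white bottom-left and blue bottom-right. The scene view agrees.

```bash
cat > meas.py <<'E'
from h import *
import sys
def pts(cam,p,d,mask):
    ys,xs=np.nonzero(mask&(d>0)); return np.array([world(cam,(x,y),depth=d[y,x]) for x,y in zip(xs,ys)]),xs,ys
def cap(cam,p,d,u,v,r=16):
    m=np.zeros(d.shape,bool); m[v-r:v+r,u-r:u+r]=1
    P,xs,ys=pts(cam,p,d,m)
    k=(P[:,2]>90)&(P[:,2]<100)
    Q=P[k]
    if len(Q)==0:return None
    c,rr=cv2.minEnclosingCircle(Q[:,:2].astype(np.float32))
    return np.r_[(Q[:,:2].max(0)+Q[:,:2].min(0))/2,np.median(Q[:,2]),len(Q),rr,xs[k].mean(),ys[k].mean()]
E
python3 - <<'E'
from meas import *
np.set_printoptions(precision=1,suppress=True)
T=dict(red=(313,190),blue=(362,143),green=(474,176),white=(487,223),plred=(367,231),plwhite=(445,216))
S=dict(red=(337,205),blue=(273,228),green=(196,173),white=(208,140),plred=(305,162),plwhite=(238,153))
for cam,D in(("top",T),("scene",S)):
    p=cv2.imread(f"pics/{cam}0.png");d=np.load(cam+"0.npy")
    for n,(u,v) in D.items(): print(cam,n,cap(cam,p,d,u,v))
p=cv2.imread("pics/top0.png").astype(int);d=np.load("top0.npy")
b,g,r=p[...,0],p[...,1],p[...,2]
box=np.zeros(d.shape,bool);box[165:255,180:270]=1
M=dict(red=(r>2*g)&(r>2*b)&(r>120),blue=(b>2*g)&(b>2*r)&(b>120),green=(g>2*r)&(g>1.8*b)&(g>90),white=(p.min(2)>170))
for n,m in M.items():
    ys,xs=np.nonzero(m&box); W=np.array([world("top",(x,y),z=8) for x,y in zip(xs,ys)])[:,:2]
    (c,s,a)=cv2.minAreaRect(W.astype(np.float32)); print("pad",n,np.array(c),np.array(s),a,W.mean(0),len(W),np.median(d[ys,xs]), world("top",(xs.mean(),ys.mean()),depth=np.median(d[ys,xs])))
p0=cv2.imread("pics/top0.png");cv2.imwrite("pics/crop.png",cv2.resize(p0[120:260,290:520],None,fx=3.4,fy=3.4,interpolation=cv2.INTER_CUBIC))
E
```

```text
top red [554.5  57.2  95.6 108.   12.8 311.6 188.9]
top blue [663.8 -55.3  95.2 106.   13.  362.7 138.8]Traceback (most recent call last):
  File "<stdin>", line 7, in <module>
  File "meas.py", line 7, in cap
    P,xs,ys=pts(cam,p,d,m)
            ~~~^^^^^^^^^^^
  File "meas.py", line 4, in pts
    ys,xs=np.nonzero(mask&(d>0)); return np.array([world(cam,(x,y),depth=d[y,x]) for x,y in zip(xs,ys)]),xs,ys
                                                   ~~~~~^^^^^^^^^^^^^^^^^^^^^^^^
  File "h.py", line 4, in world
    m=manip.camera_model(cam);K=np.array(m["K"]);R=np.array(m["R"]);t=np.array(m["t"])
ValueError: time passes only in moves, steps and waits
```

```bash
sed -i 's/^def world/import functools\nmodel=functools.cache(manip.camera_model)\ndef world/; s/m=manip.camera_model(cam)/m=model(cam)/' h.py
cat > t.py <<'E'
from meas import *
np.set_printoptions(precision=1,suppress=True)
T=dict(red=(313,190),blue=(362,143),green=(474,176),white=(487,223),plred=(367,231),plwhite=(445,216))
S=dict(red=(337,205),blue=(273,228),green=(196,173),white=(208,140),plred=(305,162),plwhite=(238,153))
for cam,D in(("top",T),("scene",S)):
    p=cv2.imread(f"pics/{cam}0.png");d=np.load(cam+"0.npy")
    for n,(u,v) in D.items(): print(cam,n,cap(cam,p,d,u,v))
p=cv2.imread("pics/top0.png").astype(int);d=np.load("top0.npy")
b,g,r=p[...,0],p[...,1],p[...,2]
box=np.zeros(d.shape,bool);box[165:255,180:270]=1
M=dict(red=(r>2*g)&(r>2*b)&(r>120),blue=(b>2*g)&(b>2*r)&(b>120),green=(g>2*r)&(g>1.8*b)&(g>90),white=(p.min(2)>170))
for n,m in M.items():
    ys,xs=np.nonzero(m&box); W=np.array([world("top",(x,y),z=8) for x,y in zip(xs,ys)])[:,:2]
    (c,s,a)=cv2.minAreaRect(W.astype(np.float32)); print("pad",n,np.array(c),np.array(s),a,W.mean(0),len(W), world("top",(xs.mean(),ys.mean()),depth=np.median(d[ys,xs])))
p0=cv2.imread("pics/top0.png");cv2.imwrite("pics/crop.png",cv2.resize(p0[120:260,290:520],None,fx=3.4,fy=3.4,interpolation=cv2.INTER_CUBIC))
E
python3 t.py
```

```text
top red [554.5  57.2  95.6 108.   12.8 311.6 188.9]
top blue [663.8 -55.3  95.2 106.   13.  362.7 138.8]
top green [ 585.1 -301.8   95.9  113.    13.2  475.7  173.4]
top white [ 478.2 -328.9   95.4  116.    13.3  489.3  222.5]
top plred [462.3 -64.3  95.8 108.   12.7 367.1 230.2]
top plwhite [ 493.9 -234.    95.7  112.    13.1  445.2  215.8]
scene red [554.6  58.8  94.7  90.   13.8 336.5 202.5]
scene blue [665.2 -54.2  94.5  94.   15.1 272.  223.7]
scene green [ 587.3 -302.7   94.8   68.    14.8  194.9  168.1]
scene white [ 479.2 -328.5   94.1   52.    12.9  207.8  136.2]
scene plred [463.7 -62.7  94.7  71.   14.2 304.  160.2]
scene plwhite [ 495.3 -232.8   94.7   69.    14.6  237.5  150.1]
pad red [559.  304.5] [67.1 69.9] 79.36382293701172 [559.2 304.4] 813 [559.1 304.    9.3]
pad blue [463.3 238. ] [65.9 67.3] 79.41594696044922 [463.  237.8] 778 [463.  237.5   9.3]
pad green [544.  222.6] [64.8 66.5] 79.00574493408203 [543.8 222.5] 752 [543.8 222.3   9.1]
pad white [478.2 318.9] [65.  65.6] 79.01306915283203 [478. 319.] 737 [478.1 318.6   9.4]
```

View pics/crop.png

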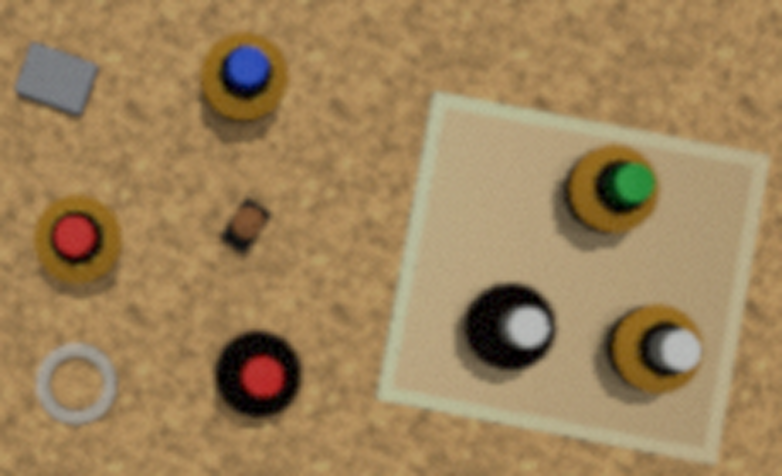

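The crop confirms the collars: the four targets have gold shoulders, while plain red (crop 263,376) and plain white (crop 525,325) have none. Cap heights (about 95 mm), pad spacing (83 mm) and both cameras agree, so I'm going to the white jar.

jog_arm(rows=[1,0.6,0,0,0,0,0.4,1.9,1.25,0,0,0,0,0.4,1.9,1.25,0,0,0,0,0.4,1.9,1.25,0,0,0,0,0.4,1.9,1.25,0,0,0,0,0.4,1.9,1.25,0,0,0,0,0.4,1.9,1.25,0,0,0,0,0.4,1.9,1.25,0,0,0,0,0.4,1.9,1.25,0,0,0,0,0.4,1.9,1.25,0,0,0,0,0.4,1.9,1.25,0,0,0,0,0.4,1.9,1.25,0,0,0,0,0.4,1.9,1.25,0,0,0,0,0.4,1.9,1.25,0,0,0,0,0.4,1.9,1.25,0,0,0,0,0.4,0.8,0.5,0,0,0,0,0.4,0,0,0,0,0,0,0.4,0,0,0,0,0,0,0.4], newtons=25)

```text
clock: 1.6
eef_pos: [478.5, -328.2, 213.2]
eef_rot: [-3.141, 0.0, 0.363]
wrist_force: [-0.2, 0.2, -0.4]
finger_gap: 56.4
finger_force: 0.0
```

jog_arm(rows=[0,0,-1,0,0,0,0.4,0,0,-2,0,0,0,0.4,0,0,-2,0,0,0,0.4,0,0,-2,0,0,0,0.4,0,0,-2,0,0,0,0.4,0,0,-2,0,0,0,0.4,0,0,-1.5,0,0,0,0.4,0,0,-1,0,0,0,0.4,0,0,0,0,0,0,0.4,0,0,0,0,0,0,0.4,0,0,0,0,0,0,1,0,0,0,0,0,0,1,0,0,0,0,0,0,1,0,0,0,0,0,0,1,0,0,0,0,0,0,1,0,0,0,0,0,0,1,0,0,0,0,0,0,1,0,0,0,0,0,0,1], newtons=25)

```text
clock: 3.1
eef_pos: [478.8, -328.5, 78.7]
eef_rot: [3.141, -0.0, 0.362]
wrist_force: [0.4, -0.2, 2.6]
finger_gap: 25.3
finger_force: 25.0
```

jog_arm(rows=[0,0,0.5,0,0,0,1,0,0,1,0,0,0,1,0,0,2,0,0,0,1,0,0,2,0,0,0,1,0,0,2,0,0,0,1,0,0,2,0,0,0,1,0,0,2,0,0,0,1,0,0,1.5,0,0,0,1,0,0,0.5,0,0,0,1,0,0,0,0,0,0,1,0,0,0,0,0,0,1])

```text
clock: 4.02
eef_pos: [478.4, -328.2, 212.9]
eef_rot: [-3.141, 0.0, 0.362]
wrist_force: [0.5, -0.6, -2.9]
finger_gap: 25.4
finger_force: 24.9
```

Run:
```python
from h import *
p,d=manip.camera("scene");cv2.imwrite("pics/l1.png",cv2.resize(p[60:260,100:360],None,fx=2.5,fy=2.5))
```

```text
(no output)
```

View pics/l1.png

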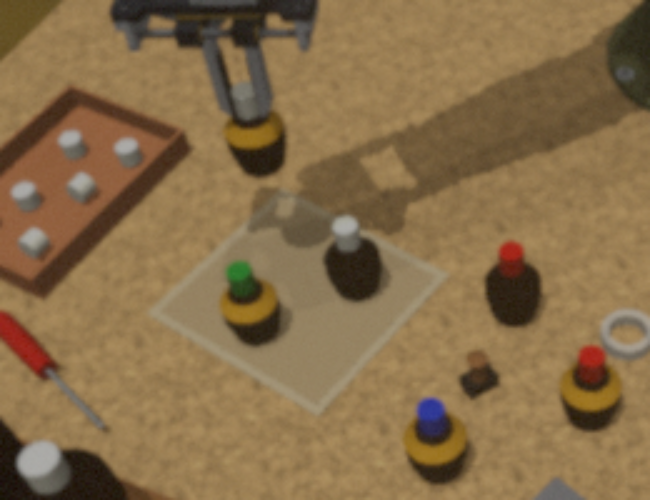

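The white jar (crop 257,140) hangs upright in the fingers. Now carrying it to the tray.

jog_arm(rows=[0,1.5,0,0,0,0,1,0,3.6,0,0,0,0,1,0,3.6,0,0,0,0,1,0,3.6,0,0,0,0,1,0,3.6,0,0,0,0,1,0,3.6,0,0,0,0,1,0,3.6,0,0,0,0,1,0,3.6,0,0,0,0,1,0,3.6,0,0,0,0,1,0,3.6,0,0,0,0,1,0,3.6,0,0,0,0,1,0,3.6,0,0,0,0,1,0,3.6,0,0,0,0,1,0,3.6,0,0,0,0,1,0,3.6,0,0,0,0,1,0,3.6,0,0,0,0,1,0,3.6,0,0,0,0,1,0,3,0,0,0,0,1,0,1.8,0,0,0,0,1,0,0.8,0,0,0,0,1])

```text
clock: 5.73
eef_pos: [477.8, 320.7, 211.9]
eef_rot: [3.142, 0.002, 0.364]
wrist_force: [0.3, 0.0, -2.1]
finger_gap: 25.4
finger_force: 24.9
```

jog_arm(rows=[0,0,0,0,0,0,1,0,-0.1,-1,0,0,0,1,0,0,-2,0,0,0,1,0,0,-2,0,0,0,1,0,0,-2,0,0,0,1,0,0,-2,0,0,0,1,0,0,-1.5,0,0,0,1,0,0,-1,0,0,0,1,0,0,-0.5,0,0,0,1,0,0,-0.3,0,0,0,1,0,0,-0.1,0,0,0,1,0,0,-0.1,0,0,0,1,0,0,-0.05,0,0,0,1,0,0,0,0,0,0,1,0,0,0,0,0,0,1])

```text
clock: 6.98
eef_pos: [478.8, 317.7, 88.3]
eef_rot: [-3.142, -0.001, 0.362]
wrist_force: [0.1, 0.3, -2.4]
finger_gap: 25.2
finger_force: 24.9
```

Not yet touching (the force still shows the weight), so I'll lower by 1.5 mm in small steps.

jog_arm(rows=[0,0,-0.05,0,0,0,1,0,0,-0.05,0,0,0,1,0,0,-0.05,0,0,0,1,0,0,0,0,0,0,1,0,0,0,0,0,0,1])

```text
clock: 7.4
eef_pos: [478.8, 317.7, 86.7]
eef_rot: [-3.142, -0.0, 0.362]
wrist_force: [-0.1, -0.8, 1.0]
finger_gap: 25.6
finger_force: 25.0
```

Contact. Release, rise, and start back toward green at (586,-302).

jog_arm(rows=[0,0,0,0,0,0,0.7,0,0,0,0,0,0,0.6,0,0,0,0,0,0,0.4,0,0,0,0,0,0,0.4,0,0,0,0,0,0,0.4,0,0,0.5,0,0,0,0.4,0,0,1,0,0,0,0.4,0,0,2,0,0,0,0.4,0,0,2,0,0,0,0.4,0,0,2,0,0,0,0.4,0,0,2,0,0,0,0.4,0,0,2,0,0,0,0.4,0,0,1,0,0,0,0.4,0,0,0,0,0,0,0.4,0,0,0,0,0,0,0.4])

```text
clock: 8.65
eef_pos: [478.6, 317.6, 211.4]
eef_rot: [-3.142, -0.0, 0.362]
wrist_force: [-0.3, -0.2, -1.0]
finger_gap: 56.2
finger_force: 0.0
```

Run:
```python
from h import *
p,d=manip.camera("scene");cv2.imwrite("pics/w1.png",cv2.resize(p[130:300,340:520],None,fx=3,fy=3))
```

```text
(no output)
```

View pics/w1.png

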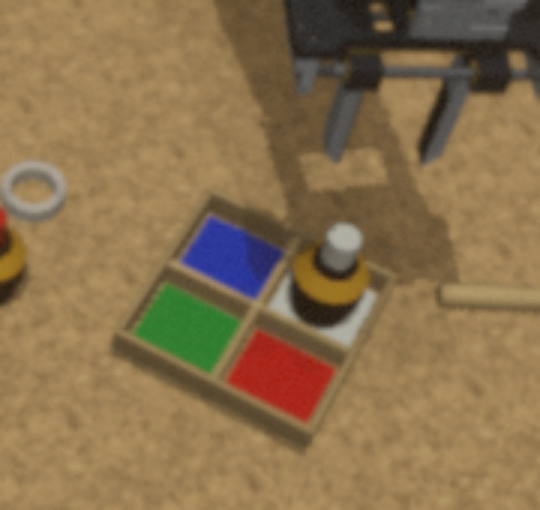

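White stands upright on the white pad (crop 325,290). Next is green.

jog_arm(rows=[0.3,-1.6,0,0,0,0,0.4,0.55,-3.2,0,0,0,0,0.4,0.55,-3.2,0,0,0,0,0.4,0.55,-3.2,0,0,0,0,0.4,0.55,-3.2,0,0,0,0,0.4,0.55,-3.2,0,0,0,0,0.4,0.55,-3.2,0,0,0,0,0.4,0.55,-3.2,0,0,0,0,0.4,0.55,-3.2,0,0,0,0,0.4,0.55,-3.2,0,0,0,0,0.4,0.55,-3.2,0,0,0,0,0.4,0.55,-3.2,0,0,0,0,0.4,0.55,-3.2,0,0,0,0,0.4,0.55,-3.2,0,0,0,0,0.4,0.55,-3.2,0,0,0,0,0.4,0.55,-3.2,0,0,0,0,0.4,0.55,-3.2,0,0,0,0,0.4,0.55,-3.2,0,0,0,0,0.4,0.55,-3.2,0,0,0,0,0.4,0.5,-2.8,0,0,0,0,0.4])

```text
clock: 10.37
eef_pos: [585.2, -304.2, 209.6]
eef_rot: [-3.14, 0.002, 0.361]
wrist_force: [0.3, -0.0, 0.7]
finger_gap: 56.4
finger_force: 0.0
```

jog_arm(rows=[0,0,0,0,0,0,0.4,0,0,0,0,0,0,0.4,0,0,0,0,0,0,0.4])

```text
clock: 10.62
eef_pos: [585.4, -301.8, 210.2]
eef_rot: [-3.14, 0.001, 0.362]
wrist_force: [1.1, 0.0, -0.1]
finger_gap: 56.5
finger_force: 0.0
```

jog_arm(rows=[0,0,-1,0,0,0,0.4,0,0,-2,0,0,0,0.4,0,0,-2,0,0,0,0.4,0,0,-2,0,0,0,0.4,0,0,-2,0,0,0,0.4,0,0,-2,0,0,0,0.4,0,0,-1.5,0,0,0,0.4,0,0,-0.7,0,0,0,0.4,0,0,0,0,0,0,0.4,0,0,0,0,0,0,0.4,0,0,0,0,0,0,1,0,0,0,0,0,0,1,0,0,0,0,0,0,1,0,0,0,0,0,0,1,0,0,0,0,0,0,1,0,0,0,0,0,0,1,0,0,0,0,0,0,1,0,0,0,0,0,0,1])

```text
clock: 12.12
eef_pos: [585.8, -302.5, 79.7]
eef_rot: [3.141, -0.0, 0.362]
wrist_force: [0.1, -0.0, 2.0]
finger_gap: 25.3
finger_force: 25.0
```

Gripped at z 79.7, so it should be set down at about 87.7. Lift 135 mm.

jog_arm(rows=[0,0,0.5,0,0,0,1,0,0,1,0,0,0,1,0,0,2,0,0,0,1,0,0,2,0,0,0,1,0,0,2,0,0,0,1,0,0,2,0,0,0,1,0,0,2,0,0,0,1,0,0,1.5,0,0,0,1,0,0,0.5,0,0,0,1,0,0,0,0,0,0,1,0,0,0,0,0,0,1])

```text
clock: 13.03
eef_pos: [585.5, -302.3, 213.8]
eef_rot: [-3.141, 0.0, 0.362]
wrist_force: [-0.2, -0.0, -1.5]
finger_gap: 25.2
finger_force: 25.0
```

jog_arm(rows=[-0.2,1.4,0,0,0,0,1,-0.22,2.9,0,0,0,0,1,-0.22,2.9,0,0,0,0,1,-0.22,2.9,0,0,0,0,1,-0.22,2.9,0,0,0,0,1,-0.22,2.9,0,0,0,0,1,-0.22,2.9,0,0,0,0,1,-0.22,2.9,0,0,0,0,1,-0.22,2.9,0,0,0,0,1,-0.22,2.9,0,0,0,0,1,-0.22,2.9,0,0,0,0,1,-0.22,2.9,0,0,0,0,1,-0.22,2.9,0,0,0,0,1,-0.22,2.9,0,0,0,0,1,-0.22,2.9,0,0,0,0,1,-0.22,2.9,0,0,0,0,1,-0.22,2.9,0,0,0,0,1,-0.2,2.2,0,0,0,0,1,-0.2,2,0,0,0,0,1,-0.1,0.5,0,0,0,0,1])

```text
clock: 14.7
eef_pos: [542.5, 225.0, 213.0]
eef_rot: [-3.141, 0.002, 0.364]
wrist_force: [-0.4, -0.6, -1.6]
finger_gap: 25.6
finger_force: 25.0
```

jog_arm(rows=[0,0,0,0,0,0,1,0,0,0,0,0,0,1,0,0,0,0,0,0,1])

```text
clock: 14.95
eef_pos: [543.6, 221.5, 214.1]
eef_rot: [3.141, 0.001, 0.361]
wrist_force: [-0.4, 0.2, -1.5]
finger_gap: 25.4
finger_force: 25.0
```

jog_arm(rows=[0,0,-1,0,0,0,1,0,0,-2,0,0,0,1,0,0,-2,0,0,0,1,0,0,-2,0,0,0,1,0,0,-2,0,0,0,1,0,0,-1.5,0,0,0,1,0,0,-1,0,0,0,1,0,0,-0.5,0,0,0,1,0,0,-0.3,0,0,0,1,0,0,-0.1,0,0,0,1,0,0,-0.1,0,0,0,1,0,0,-0.05,0,0,0,1,0,0,0,0,0,0,1,0,0,-0.05,0,0,0,1,0,0,0,0,0,0,1,0,0,0,0,0,0,1])

```text
clock: 16.28
eef_pos: [543.5, 222.6, 88.6]
eef_rot: [-3.142, -0.0, 0.362]
wrist_force: [0.3, 0.5, -1.3]
finger_gap: 25.5
finger_force: 25.0
```

jog_arm(rows=[0,0,-0.05,0,0,0,1,0,0,-0.05,0,0,0,1,0,0,-0.03,0,0,0,1,0,0,0,0,0,0,1,0,0,0,0,0,0,1])

```text
clock: 16.7
eef_pos: [543.7, 222.7, 87.7]
eef_rot: [3.142, -0.001, 0.362]
wrist_force: [-0.9, -1.9, 5.3]
finger_gap: 25.5
finger_force: 25.0
```

Contact. Release and rise.

jog_arm(rows=[0,0,0,0,0,0,0.7,0,0,0,0,0,0,0.6,0,0,0,0,0,0,0.4,0,0,0,0,0,0,0.4,0,0,0,0,0,0,0.4,0,0,0.5,0,0,0,0.4,0,0,1,0,0,0,0.4,0,0,2,0,0,0,0.4,0,0,2,0,0,0,0.4,0,0,2,0,0,0,0.4,0,0,2,0,0,0,0.4,0,0,2,0,0,0,0.4,0,0,1,0,0,0,0.4,0,0,0,0,0,0,0.4,0,0,0,0,0,0,0.4])

```text
clock: 17.95
eef_pos: [543.4, 222.6, 212.1]
eef_rot: [-3.142, -0.0, 0.362]
wrist_force: [-0.1, -0.1, -0.1]
finger_gap: 56.3
finger_force: 0.0
```

jog_arm(rows=[0.05,-1.1,0,0,0,0,0.4,0.15,-2.2,0,0,0,0,0.4,0.15,-2.2,0,0,0,0,0.4,0.15,-2.2,0,0,0,0,0.4,0.15,-2.2,0,0,0,0,0.4,0.15,-2.2,0,0,0,0,0.4,0.15,-2.2,0,0,0,0,0.4,0.15,-2.2,0,0,0,0,0.4,0,0,0,0,0,0,0.4,0,0,-1,0,0,0,0.4,0,0,-2,0,0,0,0.4,0,0,-2,0,0,0,0.4,0,0,-2,0,0,0,0.4,0,0,-2,0,0,0,0.4,0,0,0,0,0,0,0.4,0,0,0,0,0,0,0.4])

```text
clock: 19.28
eef_pos: [553.7, 58.2, 121.0]
eef_rot: [-3.141, 0.003, 0.363]
wrist_force: [0.3, 0.1, 0.1]
finger_gap: 56.1
finger_force: 0.0
```

jog_arm(rows=[0.05,0,-1.5,0,0,0,0.4,0,0,-1.5,0,0,0,0.4,0,0,-0.8,0,0,0,0.4,0,0,-0.4,0,0,0,0.4,0,0,0,0,0,0,0.4,0,0,0,0,0,0,0.4,0,0,0,0,0,0,1,0,0,0,0,0,0,1,0,0,0,0,0,0,1,0,0,0,0,0,0,1,0,0,0,0,0,0,1,0,0,0,0,0,0,1,0,0,0,0,0,0,1,0,0,0,0,0,0,1])

```text
clock: 20.45
eef_pos: [555.0, 57.7, 80.3]
eef_rot: [3.142, -0.0, 0.362]
wrist_force: [-0.9, 1.5, 2.1]
finger_gap: 25.2
finger_force: 25.0
```

jog_arm(rows=[0,0,0.5,0,0,0,1,0,0,1,0,0,0,1,0,0,2,0,0,0,1,0,0,2,0,0,0,1,0,0,2,0,0,0,1,0,0,2,0,0,0,1,0,0,2,0,0,0,1,0,0,1.5,0,0,0,1,0,0,0.5,0,0,0,1,0,0,0,0,0,0,1,0,0,0,0,0,0,1])

```text
clock: 21.37
eef_pos: [554.7, 57.6, 214.7]
eef_rot: [-3.141, 0.001, 0.362]
wrist_force: [-0.4, 0.8, -2.1]
finger_gap: 25.7
finger_force: 25.0
```

jog_arm(rows=[0,1.2,0,0,0,0,1,0.04,2.3,0,0,0,0,1,0.04,2.3,0,0,0,0,1,0.04,2.3,0,0,0,0,1,0.04,2.3,0,0,0,0,1,0.04,2.3,0,0,0,0,1,0.04,2.3,0,0,0,0,1,0.04,2.3,0,0,0,0,1,0.04,2.3,0,0,0,0,1,0.04,2.3,0,0,0,0,1,0.04,1.8,0,0,0,0,1,0,1,0,0,0,0,1,0,0,0,0,0,0,1,0,0,0,0,0,0,1,0,0,0,0,0,0,1])

```text
clock: 22.62
eef_pos: [558.9, 303.8, 214.8]
eef_rot: [3.141, 0.001, 0.361]
wrist_force: [0.3, -0.7, -2.8]
finger_gap: 25.3
finger_force: 25.0
```

jog_arm(rows=[0,0.1,-1,0,0,0,1,0,0,-2,0,0,0,1,0,0,-2,0,0,0,1,0,0,-2,0,0,0,1,0,0,-2,0,0,0,1,0,0,-1.5,0,0,0,1,0,0,-1,0,0,0,1,0,0,-0.5,0,0,0,1,0,0,-0.3,0,0,0,1,0,0,-0.1,0,0,0,1,0,0,-0.1,0,0,0,1,0,0,-0.05,0,0,0,1,0,0,0,0,0,0,1,0,0,0,0,0,0,1,0,0,0,0,0,0,1])

```text
clock: 23.87
eef_pos: [559.1, 305.7, 90.0]
eef_rot: [-3.142, -0.0, 0.362]
wrist_force: [0.7, -0.1, -1.1]
finger_gap: 25.6
finger_force: 25.0
```

jog_arm(rows=[0,0,-0.05,0,0,0,1,0,0,-0.05,0,0,0,1,0,0,0,0,0,0,1,0,0,0,0,0,0,1])

```text
clock: 24.2
eef_pos: [558.9, 305.6, 88.6]
eef_rot: [3.142, 0.0, 0.362]
wrist_force: [-0.5, -0.3, -2.1]
finger_gap: 25.2
finger_force: 25.0
```

jog_arm(rows=[0,0,-0.04,0,0,0,1,0,0,-0.04,0,0,0,1,0,0,0,0,0,0,1,0,0,0,0,0,0,1])

```text
clock: 24.53
eef_pos: [559.1, 305.7, 88.3]
eef_rot: [-3.142, -0.001, 0.362]
wrist_force: [-1.4, 0.1, 3.5]
finger_gap: 25.6
finger_force: 25.0
```

jog_arm(rows=[0,0,0,0,0,0,0.7,0,0,0,0,0,0,0.6,0,0,0,0,0,0,0.4,0,0,0,0,0,0,0.4,0,0,0,0,0,0,0.4,0,0,0.5,0,0,0,0.4,0,0,1,0,0,0,0.4,0,0,2,0,0,0,0.4,0,0,2,0,0,0,0.4,0,0,2,0,0,0,0.4,0,0,2,0,0,0,0.4,0,0,2,0,0,0,0.4,0,0,1,0,0,0,0.4,0,0,0,0,0,0,0.4,0,0,0,0,0,0,0.4])

```text
clock: 25.78
eef_pos: [558.9, 305.6, 212.8]
eef_rot: [-3.142, -0.0, 0.362]
wrist_force: [-0.2, 0.1, -0.6]
finger_gap: 56.4
finger_force: 0.0
```

jog_arm(rows=[0.3,-1.2,0,0,0,0,0.4,0.7,-2.4,0,0,0,0,0.4,0.7,-2.4,0,0,0,0,0.4,0.7,-2.4,0,0,0,0,0.4,0.7,-2.4,0,0,0,0,0.4,0.7,-2.4,0,0,0,0,0.4,0.7,-2.4,0,0,0,0,0.4,0.7,-2.4,0,0,0,0,0.4,0.7,-2.4,0,0,0,0,0.4,0.7,-2.4,0,0,0,0,0.4,0.7,-2.4,0,0,0,0,0.4,0.7,-2.4,0,0,0,0,0.4,0.7,-2.4,0,0,0,0,0.4,0.7,-2.4,0,0,0,0,0.4,0.7,-2.4,0,0,0,0,0.4,0.4,-1.3,0,0,0,0,0.4,0,0,0,0,0,0,0.4,0,0,0,0,0,0,0.4,0,0,0,0,0,0,0.4])

```text
clock: 27.37
eef_pos: [663.6, -54.5, 212.4]
eef_rot: [-3.141, 0.001, 0.362]
wrist_force: [-0.7, -0.1, 0.1]
finger_gap: 56.9
finger_force: 0.0
```

jog_arm(rows=[0,0,-1,0,0,0,0.4,0.05,0,-2,0,0,0,0.4,0,0,-2,0,0,0,0.4,0,0,-2,0,0,0,0.4,0,0,-2,0,0,0,0.4,0,0,-2,0,0,0,0.4,0,0,-1.5,0,0,0,0.4,0,0,-0.8,0,0,0,0.4,0,0,0,0,0,0,0.4,0,0,0,0,0,0,0.4,0,0,0,0,0,0,1,0,0,0,0,0,0,1,0,0,0,0,0,0,1,0,0,0,0,0,0,1,0,0,0,0,0,0,1,0,0,0,0,0,0,1,0,0,0,0,0,0,1,0,0,0,0,0,0,1])

```text
clock: 28.87
eef_pos: [664.6, -55.4, 80.2]
eef_rot: [3.141, -0.0, 0.362]
wrist_force: [-0.9, 0.9, 3.8]
finger_gap: 25.2
finger_force: 25.0
```

jog_arm(rows=[0,0,0.5,0,0,0,1,0,0,1,0,0,0,1,0,0,2,0,0,0,1,0,0,2,0,0,0,1,0,0,2,0,0,0,1,0,0,2,0,0,0,1,0,0,2,0,0,0,1,0,0,1.5,0,0,0,1,0,0,0.5,0,0,0,1,0,0,0,0,0,0,1,0,0,0,0,0,0,1])

```text
clock: 29.78
eef_pos: [664.2, -55.4, 214.2]
eef_rot: [-3.141, 0.001, 0.362]
wrist_force: [-0.8, 0.1, -1.8]
finger_gap: 25.6
finger_force: 25.0
```

jog_arm(rows=[-0.9,1.3,0,0,0,0,1,-1.3,1.9,0,0,0,0,1,-1.3,1.9,0,0,0,0,1,-1.3,1.9,0,0,0,0,1,-1.3,1.9,0,0,0,0,1,-1.3,1.9,0,0,0,0,1,-1.3,1.9,0,0,0,0,1,-1.3,1.9,0,0,0,0,1,-1.3,1.9,0,0,0,0,1,-1.3,1.9,0,0,0,0,1,-1.3,1.9,0,0,0,0,1,-1.3,1.9,0,0,0,0,1,-1.3,1.9,0,0,0,0,1,-1.3,1.9,0,0,0,0,1,-1.3,1.9,0,0,0,0,1,-1,1.4,0,0,0,0,1,0,0,0,0,0,0,1,0,0,0,0,0,0,1,0,0,0,0,0,0,1])

```text
clock: 31.37
eef_pos: [463.5, 237.1, 214.1]
eef_rot: [3.141, 0.001, 0.362]
wrist_force: [0.2, -0.0, -1.8]
finger_gap: 25.3
finger_force: 25.0
```

jog_arm(rows=[0,0,-1,0,0,0,1,0,0,-2,0,0,0,1,0,0,-2,0,0,0,1,0,0,-2,0,0,0,1,0,0,-2,0,0,0,1,0,0,-1.5,0,0,0,1,0,0,-1,0,0,0,1,0,0,-0.5,0,0,0,1,0,0,-0.3,0,0,0,1,0,0,0,0,0,0,1,0,0,0,0,0,0,1])

```text
clock: 32.28
eef_pos: [463.9, 237.6, 92.4]
eef_rot: [-3.142, -0.001, 0.362]
wrist_force: [0.1, -0.2, -2.2]
finger_gap: 25.4
finger_force: 25.0
```

Set-down is expected at about 88.2.

jog_arm(rows=[0,0,-0.1,0,0,0,1,0,0,-0.1,0,0,0,1,0,0,-0.05,0,0,0,1,0,0,-0.05,0,0,0,1,0,0,-0.05,0,0,0,1,0,0,-0.05,0,0,0,1,0,0,0,0,0,0,1,0,0,0,0,0,0,1])

```text
clock: 32.95
eef_pos: [463.6, 237.7, 88.1]
eef_rot: [-3.141, -0.001, 0.362]
wrist_force: [-0.9, 0.7, 1.4]
finger_gap: 25.6
finger_force: 25.0
```

jog_arm(rows=[0,0,-0.02,0,0,0,1,0,0,0,0,0,0,1,0,0,0,0,0,0,0.7,0,0,0,0,0,0,0.6,0,0,0,0,0,0,0.4,0,0,0,0,0,0,0.4,0,0,0,0,0,0,0.4,0,0,0.5,0,0,0,0.4,0,0,1,0,0,0,0.4,0,0,2,0,0,0,0.4,0,0,2,0,0,0,0.4,0,0,2,0,0,0,0.4,0,0,2,0,0,0,0.4,0,0,2,0,0,0,0.4,0,0,1,0,0,0,0.4,0,0,0,0,0,0,0.4,0,0,0,0,0,0,0.4])

```text
clock: 34.37
eef_pos: [463.4, 237.6, 212.6]
eef_rot: [-3.142, -0.0, 0.362]
wrist_force: [-0.4, -0.1, 0.2]
finger_gap: 56.5
finger_force: 0.0
```

Run:
```python
from h import *
p,d=manip.camera("scene");cv2.imwrite("pics/end.png",p)
```

```text
(no output)
```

View pics/end.png

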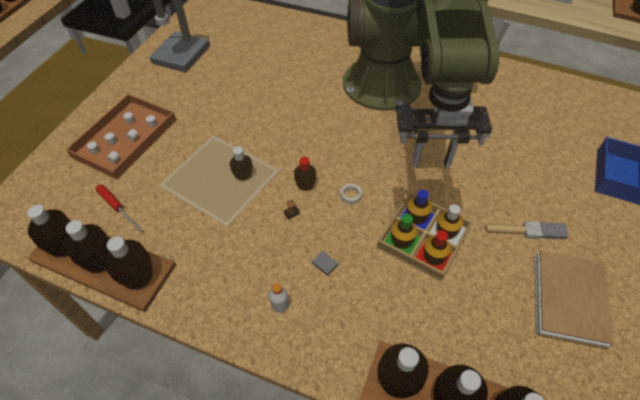

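All four jars stand upright on matching pads: blue (420,208), white (449,222), green (404,232) and red (437,247). The plain jars at (241,163) and (305,174) haven't moved.

```bash
python3 -c "
from cell import manip
print(manip.sign_off())"
```

```text
the job is handed in; nothing more can be done
None
```

All four gold-collared jars stand upright on the pads matching their caps, the two plain jars are where they were, and the job was handed in at about 34 s on the robot's clock.

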